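# Change over the marquetry jig, clamp it and set the press screw

## Robot

A 6-joint arm with a two-finger parallel gripper is mounted at the origin on the work surface. World frame = base frame: x ahead of the robot, y to its left, z up, the work surface at z = 0. Lengths are in m, angles in rad, forces in N, time in s.
With the tool pointing down it reaches from about 0.3 to 0.775 m from the base axis. Payload 14.6 kg.
Tool frame: the origin (TCP) lies midway between the tips of the shut fingers; the grasp point (between the pads) lies 19 mm behind it; z points along the fingers, y is the line along which they close (so a half turn about z gives the same grasp; the last joint's range is limited). The gripper opens to 85 mm and grips with 20 to 120 N. Pads are 22 mm wide; open, the fingers measure 114 mm over their backs; the gripper's body (76 mm by 85 mm) begins 54 mm behind the grasp point. The pads swing forward as they close: fully open they stand 13 mm farther back than shut.
Start: joints at [-1.286, 0.3, 1.521, -0, 1.321, -0.067], TCP at [0.19, -0.516, 0.231] pointing down, gripper open.
Joint ranges: [-3.03, 3.03], [-0.79, 2.21], [0.23, 2.52], [-1.04, 4.18], [0, 3.07], [-2.55, 2.55]. Speed limits (rad/s): [2.22, 2.22, 2.57, 3.14, 3.14, 3.14].

## Interface

Orientations are given as [roll, pitch, yaw] about the fixed x, y, z axes, in that order (R = Rz(yaw) Ry(pitch) Rx(roll)).
In Python, from bench import arm gives the robot as it stands.
- The arm moves only by the shell command python3 -m crank 'ROWS' [FORCE]. ROWS is JSON, a list of rows, each a list of 7 numbers: the finger opening in mm, from 0 to 85.4, then the shift along the tool's x, y, z scaled (see below), then the turn, a rotation vector about the tool's x, y, z scaled (see below). A call has exactly 8 rows; each row shifts and turns the commanded pose from where the row before left it, along the tool's axes as they then stand; what a row does not reach is not made up. The controller multiplies each number of a shift by 1 m and each number of a turn by 2 pi rad. A row lasts 1/8 s, in which the tool goes at most 62.5 mm and 10.7 degrees, less where a joint would pass 70% of its speed; a pose out of reach is approached as far as the arm can. A call with a number of a shift or a turn outside -1 to 1 is refused whole. A call with a gripper value outside its range is refused whole. The fingers move at their own pace and stop on an object; FORCE is the grip in N (left out, the last holds). Time passes only in rows, so rows that do not move let the fingers close, or fill a call up. It gives the time, the measured TCP pose, the force, the opening and the grip force at its end, in the units of the state.
- arm.observe(): the state, without advancing time (a new reading comes with each control period).
- arm.snapshot(name): name is "scene" or "top"; returns (picture, depth): 480x640x3 uint8, red, green, blue; 480x640 float32, m along the optical axis (not along the pixel's ray), 0 where there is no reading.
- arm.camera_params(name): a dict with "fx", "fy", "cx", "cy" (pixels), "k1" (the pictures are not rectified: a ray, as slopes to the right and down, at radius r is drawn at 1 + k1 r^2 times it, then the intrinsics apply), "xyz" and "rotation" of the camera in the world. Camera axes: x right, y down, z forward; pixel columns grow to the right and rows downward; lengths in m; the calibration is good to about 2 mm. A picture is of the moment at which its call begins. camera_params takes no time and is no camera call.
- arm.hand_in(): hands the job in; it is judged then, once.
Trained networks look in the newest picture that a camera, given by its name, has taken for a name from the list of things; names that differ only in an ending like _2 or _b are one class to them, and where a whole thing is asked for, a point or a joint stands for the part that bears it (a point fixed in the world has none). Each returns a list of dicts, best first, with "confidence" (0 to 1); they miss things now and then, are a little off and sometimes report something else, mostly with a low value. They report only what shows in the picture. A call takes as long as a camera call. They do not tell look-alikes from the thing itself.
- arm.search_frame(camera, label): "box" ([left, top, width, height] in pixels, round what is visible of it).
- arm.regions_of(camera, label): "region" (480x640 bool, what is visible of it) and "box" ([left, top, width, height] in pixels, round what is visible of it).
The state is a dict: "clock": time; "joints": joint angles; "joint_velocities": joint speeds; "joint_efforts": joint torques, N m; "ee_pos": TCP position; "tcp_rot": TCP orientation; "force": force on the tool from outside, world axes, zero at the start; "wrist_torque": the same for the moment, N m; "opening": finger opening in m; "gripper_force": force on a finger pad.
Only numpy, scipy, OpenCV 4.12 (cv2) and the standard library are available. Lean on these libraries where they do the work, as an engineer would, in place of code of your own. Each camera call takes 0.05 s, during which the arm holds its last target. There are 200 camera calls.

## Task

Change over the veneer jig: lift the pale maple blank out of the jig's pocket and lay it flat in the grey tray, then seat the dark rosewood block fully home in the empty pocket and let go of it. Next swing the red clamp lever fully shut over the block, and last turn the brass press screw clockwise until its red-tipped spoke points at the black index mark on the dial. Lower the blocks into place rather than dropping them, and leave the other things on the bench where they lie.

Things in the scene. Friction and masses are not known exactly. Their poses are not given: they have to be found in the camera images.
- jig: Fixed aluminium jig plate, top 22 mm above the table. Origin on the table under the pocket's centre; z up; its +y points roughly away from the robot, its +x to the right. Plate spans x -80 to 190 and y -130 to 140 mm in its own frame. Rectangular pocket 54 (x) by 96 (y) mm, 14 mm deep, chamfered 4 mm, cork-coloured floor. Clamp cheeks (40 mm wide in x, up to 74 mm high) stand at y 86 to 120.
- pocket (a point): Centre of the pocket's floor, 8 mm above the table; axes as the jig's.
- maple: Loose pale maple blank, 48 (x) by 90 (y) by 40 (z) mm, about 0.14 kg, at the start seated in the pocket with 26 mm standing above the plate. Origin at the centre of its underside.
- rosewood: Loose dark red-brown rosewood block with a small brass diamond on top, 48 (x) by 90 (y) by 40 (z) mm, about 0.14 kg, lying flat on the table. Origin at the centre of its underside. It may go into the pocket either way round.
- tray: Fixed grey open tray, outside 210 (x) by 150 (y) by 25 mm high, walls and floor 5 mm. Origin at the centre of its underside. Stands to the left or the right of the jig.
- lever (a joint): Red clamp lever's hinge angle, rad: 0 = shut (level, lying over the block 2 mm above its top), grows as it opens; about 1.6 = upright; it stays where it is left (stiff hinge). Hinge axis is along the jig's x. It opens away from the robot and will not shut over a block that is not fully seated.
- lever_hinge (a point): Hinge centre, 57 mm above the table at the jig's x 0, y +100 mm; from it the shut lever points along the jig's -y.
- lever_handle (a point): Centre of the lever's red cross bar, 190 mm from the hinge. The bar is 18 mm in diameter, 110 mm long along the jig's x; the lever's arm itself is 20 mm wide (jig x) and 14 mm thick. Shut, it lies 57 mm above the table.
- screw (a joint): Brass press screw's angle, rad, growing clockwise seen from above; 1.4 = red-tipped spoke on the index mark. Stiff: stays where it is left (turning takes about 0.12 N m). Stops at 0 and 2.2.
- screw_axis (a point): On the screw's vertical axis at the mid height of its spokes (53 mm above the table). The cross handle has four spokes, each 12 mm wide, 16 mm high, reaching 50 mm from the axis; hub 30 mm in diameter, 20 mm above the spokes' middle; white dial 128 mm in diameter below, its face 28 mm above the table.
- red_spoke (a point): On the red-tipped spoke, 38 mm from the axis at the spoke's mid height; turns with the screw.
- index (a point): Black index mark on the white dial, 55 mm from the axis towards the jig's -y.
- roller: Bystander: yellow seam roller, about 170 mm long, 40 mm high.
- glue: Bystander: white glue bottle, 60 mm across, 150 mm high.
- sander: Bystander: cork sanding block 70 by 110 by 35 mm.
- tin: Bystander: green tin, 84 mm across, 75 mm high.
- template: Bystander: flat rosewood pattern template 90 by 140 by 8 mm.
There are look-alikes about, which are no part of the job. Leave any pink or turquoise look-alike of the maple alone.

How it is judged:
On the way, in this order (a step that is already met when the one before it is completed fails the run):
1. the maple blank lies flat in the tray, released, with the lever still open (x of maple in the frame of tray between -0.08 and 0.08 m and y of maple in the frame of tray between -0.055 and 0.055 m and z of maple in the frame of tray below 0.012 m and angle between maple's own z axis and vertical below 0.1 rad and linear speed of maple below 0.03 m/s and contact force between maple and the fingers below 0.1 N and value of joint lever above 1 rad), for 0.2 s.
2. the rosewood block is fully seated in the pocket and released (horizontal distance between rosewood and pocket below 0.005 m and z of rosewood in the frame of jig below 0.011 m and angle between the z axis of rosewood and the z axis of jig, either way round below 0.06 rad and angle between the y axis of rosewood and the y axis of jig, either way round below 0.1 rad and contact force between rosewood and the fingers below 0.1 N), for 0.2 s.
3. the red lever is shut over the seated block (all of step 2 and value of joint lever below 0.05 rad), for 0.2 s.
4. the screw's red spoke is at the index mark (value of joint screw between 1.28 and 1.52 rad), for 0.2 s.
At the end, for the whole second after the job is handed in: Maple blank flat (0.1 rad) on the tray floor, at rest; rosewood block in the pocket: within 5 mm of its centre, underside within 3 mm of the floor, level within 0.06 rad, lined up within 0.1 rad; lever under 0.05 rad; screw 1.28 to 1.52 rad; blocks released (all of step 3 and all of step 4 and x of maple in the frame of tray between -0.08 and 0.08 m and y of maple in the frame of tray between -0.055 and 0.055 m and z of maple in the frame of tray below 0.012 m and angle between maple's own z axis and vertical below 0.1 rad and linear speed of each of maple, rosewood below 0.03 m/s and contact force between maple and the fingers below 0.1 N); the robot touches nothing.
It fails at once if a block is dropped (falls unheld faster than 0.6 m/s) ((linear speed of maple above 0.6 m/s and contact force between maple and the fingers below 0.1 N) or (linear speed of rosewood above 0.6 m/s and contact force between rosewood and the fingers below 0.1 N)).
It fails at once if a bystander is moved more than 30 mm (distance of any of roller, glue, sander, tin, template from where it was at the start of the episode above 0.03 m).
It also fails if it takes over 72 s, if anything falls off the work surface, if the arm or the gripper's body presses on something with over 40 N, if the wrist force passes 120 N, or if a joint passes its speed limit or range.

## Working session

There is one attempt and no reset: what is moved stays moved. The work goes in short steps, Python scripts to look and compute and a shell command to move; the robot and the scene stay as the last step left them, time stands still between calls to the robot, and variables do not carry over. Pictures are saved under pics/ and viewed, at most 10 in all, crops included, and the job is handed in when it is done.

```bash
mkdir -p pics
cat > h.py <<'E'
import numpy as np, cv2, json
from bench import arm
from scipy.spatial.transform import Rotation as R
def cam(n):
    p=arm.camera_params(n); Rm=np.array(p["rotation"],float)
    if Rm.shape!=(3,3): Rm=R.from_euler('xyz',Rm).as_matrix()
    return p,Rm
def cloud(n,d):
    p,Rm=cam(n); v,u=np.mgrid[0:480,0:640]
    K=np.array([[p['fx'],0,p['cx']],[0,p['fy'],p['cy']],[0,0,1.]])
    q=cv2.undistortPoints(np.stack([u,v],-1).reshape(-1,1,2).astype(np.float64),K,np.array([p['k1'],0,0,0,0.])).reshape(480,640,2)
    P=np.dstack([q[...,0]*d,q[...,1]*d,d])
    W=P@Rm.T+np.array(p['xyz']); W[d<=0]=np.nan
    return W
def save(name,img,crop=None,scale=1):
    if crop: l,t,w,h=crop; img=img[t:t+h,l:l+w]
    img=cv2.resize(img,None,fx=scale,fy=scale,interpolation=cv2.INTER_CUBIC)
    cv2.imwrite(f'pics/{name}.png',img[...,::-1])
def st():
    s=arm.observe(); print({k:np.round(s[k],4).tolist() for k in('clock','joints','ee_pos','tcp_rot','force','opening','gripper_force')})
    return s
def rows(target_xyz,target_rpy=None):
    "tool-frame shift and scaled rotvec from the present pose"
    s=arm.observe(); R0=R.from_euler('xyz',s['tcp_rot'])
    d=R0.inv().apply(np.array(target_xyz)-s['ee_pos']); 
    r=(R0.inv()*R.from_euler('xyz',target_rpy)).as_rotvec()/(2*np.pi) if target_rpy is not None else np.zeros(3)
    print('shift',d.round(4),'turn',r.round(4))
E
python3 - <<'E'
from h import *
s=st()
for n in('top','scene'):
    im,d=arm.snapshot(n); save(n+'0',im); np.savez(f'{n}0.npz',im=im,d=d,W=cloud(n,d))
    p,Rm=cam(n); print(n,p)
    for l in['jig','maple','rosewood','tray','lever','screw','red_spoke','roller','glue','sander','tin','template','lever_handle','index']:
        print(l,[(np.round(x['box']).astype(int).tolist(),round(x['confidence'],2)) for x in arm.search_frame(n,l)])
E
```

```text
{'clock': 0.0, 'joints': [-1.2856, 0.3005, 1.5216, -0.0, 1.3207, -0.0666], 'ee_pos': [0.1894, -0.5161, 0.2307], 'tcp_rot': [-3.1404, -0.0001, 0.3518], 'force': [0.0858, 0.2299, 0.2821], 'opening': 0.085, 'gripper_force': 0.0}
top {'fx': 523.548282477092, 'fy': 523.548282477092, 'cx': 322.5687121464752, 'cy': 233.72875875347853, 'k1': -0.0714423097214894, 'xyz': array([0.35715959, 0.03672725, 1.46879111]), 'rotation': array([-3.04880278, -0.00601621, -1.5918276 ])}
jig [([292, 140, 112, 126], 0.88)]
maple [([318, 189, 20, 38], 0.86), ([234, 257, 37, 30], 0.77), ([143, 222, 33, 27], 0.72), ([241, 192, 38, 31], 0.62)]
rosewood [([198, 222, 31, 21], 0.73)]
tray [([421, 191, 61, 81], 0.7)]
lever [([317, 136, 44, 39], 0.85), ([415, 287, 55, 46], 0.72)]
screw [([354, 220, 32, 30], 0.66)]
red_spoke [([354, 219, 32, 30], 0.62)]
roller [([450, 150, 59, 28], 0.63)]
glue [([204, 143, 23, 26], 0.82), ([293, 135, 111, 135], 0.18)]
sander [([180, 288, 47, 36], 0.88), ([353, 222, 32, 27], 0.64), ([317, 191, 20, 37], 0.37)]
tin [([161, 148, 35, 35], 0.85)]
template [([161, 148, 36, 32], 0.16)]
lever_
[... 375 characters left out ...]
0.69)]
maple [([351, 269, 32, 37], 0.84), ([461, 282, 36, 25], 0.83), ([286, 243, 30, 36], 0.75), ([378, 226, 35, 24], 0.61)]
rosewood [([399, 264, 42, 28], 0.88)]
tray [([158, 183, 77, 70], 0.61), ([249, 234, 39, 52], 0.37)]
lever [([244, 234, 45, 53], 0.74), ([427, 212, 44, 30], 0.47)]
screw [([260, 209, 30, 27], 0.8)]
red_spoke [([258, 208, 33, 30], 0.69), ([383, 315, 24, 44], 0.58)]
roller [([111, 249, 60, 20], 0.8)]
glue [([381, 314, 24, 48], 0.7), ([214, 205, 133, 116], 0.35)]
sander [([428, 212, 42, 28], 0.95)]
tin [([421, 328, 34, 44], 0.61)]
template [([220, 153, 46, 27], 0.8)]
lever_handle [([247, 234, 38, 50], 0.77), ([218, 154, 51, 25], 0.33)]
index [([212, 204, 137, 113], 0.63)]
```

View pics/top0.png

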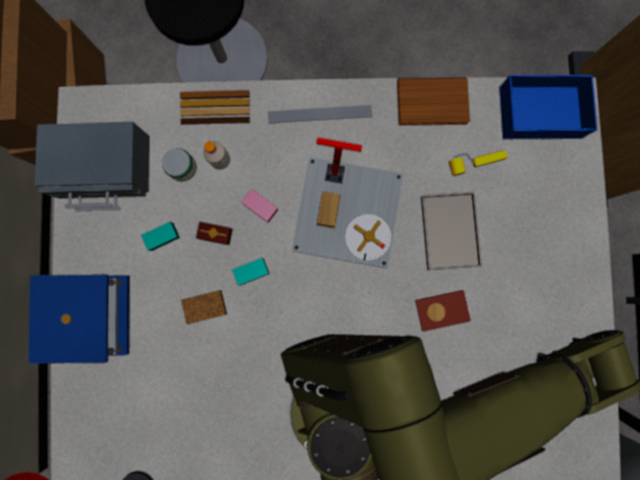

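View pics/scene0.png

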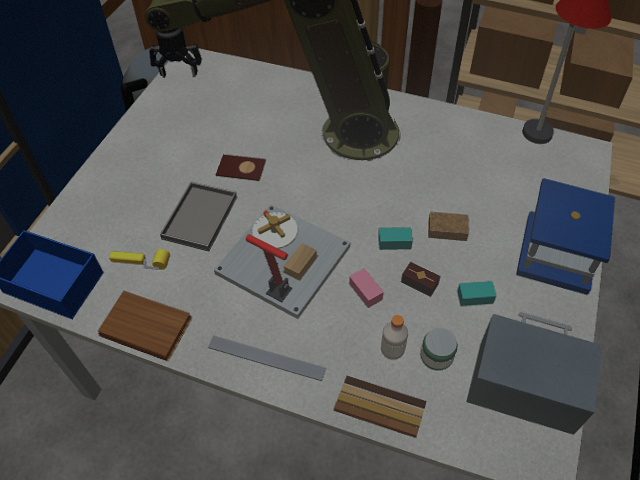

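The top picture shows the maple in the jig at (328,209), the screw at (370,237) and the tray at (450,231). The rosewood block with its brass diamond is at (213,233).

Look-alikes:
- For the maple: pink (260,205), turquoise (160,236) and (251,271), cork sander (204,306).
- For the rosewood: the flat template (442,310) and the plank (433,101).

I choose (328,209) and (213,233), and check both in one crop.

```bash
cat > m.py <<'E'
from h import *
def rect(n,W,box,zlo,zhi,pad=4):
    l,t,w,h=box; S=W[t-pad:t+h+pad,l-pad:l+w+pad].reshape(-1,3)
    S=S[(S[:,2]>zlo)&(S[:,2]<zhi)]
    r=cv2.minAreaRect((S[:,:2]*1000).astype(np.float32))
    print(n,'N',len(S),'mean',S.mean(0).round(4),'med z',np.median(S[:,2]).round(4),'rect c',np.round(r[0],1),'size',np.round(r[1],1),'ang',round(r[2],2))
    return S
E
python3 - <<'E'
from m import *
T=np.load('top0.npz');S=np.load('scene0.npz')
for n,D,b in(('top',T['W'],dict(maple=[318,189,20,38],rose=[198,222,31,21],jig=[292,150,112,118],hub=[354,220,32,30],tray=[421,191,61,81],lev=[312,130,55,55])),
 ('scene',S['W'],dict(maple=[286,243,30,36],rose=[399,264,42,28],jig=[212,199,140,118],hub=[260,209,30,27],tray=[158,183,77,70],lev=[240,228,50,60]))):
    print(n)
    rect('maple',D,b['maple'],.040,.056); rect('rose',D,b['rose'],.030,.050)
    rect('jig',D,b['jig'],.015,.034,0)
    rect('hub',D,b['hub'],.066,.085); rect('spokes',D,b['hub'],.050,.066)
    rect('tray',D,b['tray'],.019,.032); rect('trayfloor',D,b['tray'],-.002,.012,-5)
    rect('lever',D,b['lev'],.1,.4)
a=cv2.resize(T['im'][130:280,190:410],None,fx=2.7,fy=2.7,interpolation=cv2.INTER_CUBIC)
b=cv2.resize(T['im'][205:275,335:405],None,fx=2.7,fy=2.7,interpolation=cv2.INTER_CUBIC)
cv2.imwrite('pics/crop1.png',a[...,::-1])
E
```

```text
top
maple N 564 mean [0.5591 0.0094 0.0493] med z 0.0495 rect c [559.8   9.2] size [47.9 90.6] ang 78.9
rose N 569 mean [0.4993 0.3258 0.0412] med z 0.0412 rect c [499.8 326.5] size [89.1 48.5] ang 77.38
jig N 7957 mean [ 0.5515 -0.0477  0.0246] med z 0.0244 rect c [553.3 -45.9] size [271.2 271.3] ang 78.57
hub N 120 mean [ 0.481  -0.0994  0.0732] med z 0.0736 rect c [ 479.1 -100.4] size [68.7 61. ] ang 6.56
spokes N 224 mean [ 0.4787 -0.0983  0.0609] med z 0.0612 rect c [480.5 -98.8] size [74.9 74.4] ang 8.2
tray N 518 mean [ 0.4954 -0.3352  0.0256] med z 0.0258 rect c [ 494.4 -333.5] size [211.2 151.8] ang 2.56
trayfloor N 3159 mean [ 0.4936 -0.3368  0.0065] med z 0.0067 rect c [ 494.5 -338.9] size [146.6 202.7] ang 87.6
lever N 519 mean [ 0.6786 -0.0148  0.2271] med z 0.2506 rect c [674.3 -13.8] size [109.6  40.5] ang 77.85
scene
maple N 521 mean [0.5636 0.0105 0.0472] med z 0.0472 rect c [581.3   6.9] size [ 51.1 132.4] ang 79.75
rose N 585 mean [0.5045 0.3291 0.0386] med z 0.0388 rect c [501.5 328.7] size [92.  56.8] ang 78.95
jig N 6259 mean [ 0.5642 -0.0413  0.0224] med z 0.0221 rect c [550.  -62.6] size [448.  275.8] ang 78.66
hub N 82 mean [ 0.4836 -0.0972  0.0715] med z 0.0709 rect c [483.3 -93.6] size [55.3 69.9] ang 2.85
spokes N 250 mean [ 0.4858 -0.0959  0.0587] med z 0.0591 rect c [480.7 -98.9] size [80.8 76.7] ang 8.28
tray N 582 mean [ 0.5198 -0.3069  0.024 ] med z 0.0237 rect c [ 509.4 -313.4] size [277.9 229.9] ang 20.8
trayfloor N 3012 mean [ 0.4969 -0.3403  0.0042] med z 0.004 rect c [ 496.  -348.4] size [248.3 205.4] ang 25.12
lever N 574 mean [ 0.6851 -0.0114  0.2172] med z 0.2457 rect c [679.  -12.4] size [110.1  35.1] ang 77.43
```

View pics/crop1.png

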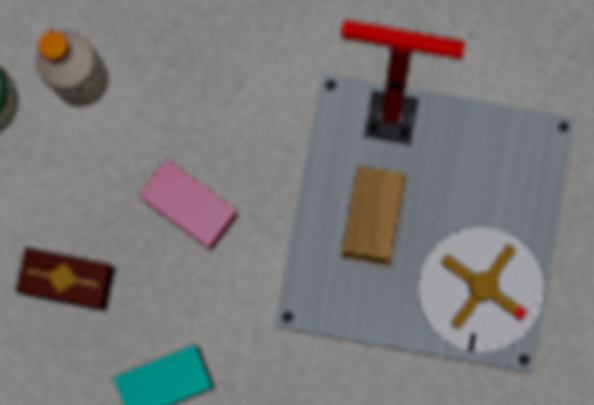

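The crop confirms the maple in the pocket at crop (373,215), the rosewood with its diamond at (65,278), and the screw's red tip at (520,312) with its index at (472,342). Next I refine the positions using both cameras.

Run:
```python
from m import *
T=np.load('top0.npz');S=np.load('scene0.npz')
W=S['W'];
rect('s maple',W,[286,243,30,36],.0445,.051); rect('s rose',W,[399,264,42,28],.0365,.042,2)
rect('s tray',W,[158,183,77,70],.021,.027,-2)
a=np.radians(78.65+180); X=np.array([np.cos(a),np.sin(a)]);Y=np.array([-X[1],X[0]])
for n,D,jo in(('top',T,(559.5,9.1)),('scene',S,(560,10))):
    im=D['im'].astype(int);W=D['W']
    red=(im[...,0]>120)&(im[...,1]<60)&(im[...,2]<60)&np.isfinite(W[...,2])
    def loc(P,l):
        q=(P[:,:2].mean(0)*1000-jo); print(n,l,len(P),P.mean(0).round(4),'jig',(q@X).round(1),(q@Y).round(1))
    h=red&(W[...,2]>.2)&(W[...,2]<.3); loc(W[h],'handle')
    r=red&(W[...,2]>.04)&(W[...,2]<.075)&(W[...,0]<.56)&(W[...,0]>.4)&(W[...,1]<0)&(W[...,1]>-.2); loc(W[r],'redtip')
    w=(im.min(-1)>150)&(W[...,2]>.02)&(W[...,2]<.04)&(W[...,0]<.57)&(W[...,0]>.4)&(W[...,1]<0)&(W[...,1]>-.2); loc(W[w],'dial')
    c=cv2.minEnclosingCircle((W[w][:,:2]*1000).astype(np.float32)); print('dial circle',c)
    hb=(W[...,2]>.0685)&(W[...,2]<.085)&(np.linalg.norm(W[...,:2]-np.array(c[0])/1000,axis=-1)<.03); loc(W[hb],'hub')
    kb=(im.max(-1)<70)&(W[...,2]<.04)&(np.abs(np.linalg.norm(W[...,:2]-np.array(c[0])/1000,axis=-1)-.053)<.009); loc(W[kb],'index')
rows([.5595,.0095,.15],[np.pi,0,-0.198])
```

```text
s maple N 347 mean [0.5627 0.0108 0.0476] med z 0.0474 rect c [562.6  10.6] size [50.3 92.9] ang 79.54
s rose N 332 mean [0.5031 0.3297 0.0393] med z 0.0393 rect c [501.5 328.9] size [91.2 51. ] ang 78.24
s tray N 263 mean [ 0.5113 -0.3275  0.0237] med z 0.0236 rect c [ 494.4 -297.7] size [214.5 219.8] ang 3.3
top handle 265 [ 0.6831 -0.0173  0.2537] jig 1.5 126.4
top redtip 10 [ 0.4534 -0.1335  0.0601] jig 160.7 -76.0
top dial 1047 [ 0.4806 -0.0982  0.0297] jig 120.8 -56.2
dial circle ((480.107177734375, -99.5075912475586), 61.99760055541992)
top hub 96 [ 0.4805 -0.0987  0.0747] jig 121.3 -56.2
top index 1 [ 0.4213 -0.087   0.0336] jig 121.4 -116.6
scene handle 233 [ 0.6882 -0.0123  0.2517] jig -3.4 130.1
scene redtip 7 [ 0.4549 -0.1335  0.0597] jig 161.3 -74.8
scene dial 652 [ 0.488  -0.0892  0.0274] jig 111.4 -51.0
dial circle ((480.1106262207031, -96.01583862304688), 63.89178466796875)
scene hub 68 [ 0.4831 -0.0973  0.0723] jig 120.3 -54.3
scene index 0 [nan nan nan] jig nan nan
shift [ 0.5285 -0.3661  0.0813] turn [-0.      0.      0.0875]<stdin>:11: RuntimeWarning: Mean of empty slice.
  ret = um.true_divide(
```

```bash
python3 -m crank '[[85,0.048,-0.033,0,0,0,0],[85,0.048,-0.033,0,0,0,0],[85,0.048,-0.033,0,0,0,0],[85,0.048,-0.033,0,0,0,0],[85,0.048,-0.033,0,0,0,0],[85,0.048,-0.033,0,0,0,0],[85,0.048,-0.033,0,0,0,0],[85,0.048,-0.033,0,0,0,0]]' 60
python3 -m crank '[[85,0.048,-0.034,0,0,0,0],[85,0.048,-0.034,0,0,0,0],[85,0.048,-0.034,0,0,0,0],[85,0,0,0.02,0,0,0.0292],[85,0,0,0.02,0,0,0.0292],[85,0,0,0.02,0,0,0.0292],[85,0,0,0.02,0,0,0],[85,0,0,0,0,0,0]]'
python3 -c "
from h import *
st(); rows([.561,.010,.024],[np.pi,0,-0.197])"
```

```text
clock: 2.5
ee_pos: [0.4599, -0.1344, 0.2316]
tcp_rot: [3.141, -0.0, 0.352]
force: [0.7, -0.9, -0.9]
opening: 0.0852
gripper_force: 0.0
clock: 3.5
ee_pos: [0.5585, 0.0093, 0.1501]
tcp_rot: [3.141, 0.003, -0.198]
force: [0.2, 0.2, 0.5]
opening: 0.085
gripper_force: 0.0
{'clock': 3.5, 'joints': [-0.049, 0.3985, 1.5857, -0.0, 1.16, 1.7201], 'ee_pos': [0.5585, 0.0093, 0.1501], 'tcp_rot': [3.1412, 0.0026, -0.1983], 'force': [0.2311, 0.1899, 0.5449], 'opening': 0.085, 'gripper_force': 0.0}
shift [ 0.0027 -0.0013  0.1261] turn [ 0.0001  0.0004 -0.0002]
```

```bash
python3 -m crank '[[85,0.003,-0.001,0.03,0,0,0],[85,0,0,0.03,0,0,0],[85,0,0,0.03,0,0,0],[85,0,0,0.02,0,0,0],[85,0,0,0.015,0,0,0],[85,0,0,0,0,0,0],[40,0,0,0,0,0,0],[40,0,0,0,0,0,0]]' 50
python3 -m crank '[[40,0,0,0,0,0,0],[40,0,0,0,0,0,0],[40,0,0,0,0,0,0],[40,0,0,0,0,0,0],[40,0,0,-0.005,0,0,0],[40,0,0,-0.015,0,0,0],[40,0,0,-0.02,0,0,0],[40,0,0,-0.02,0,0,0]]'
```

```text
clock: 4.5
ee_pos: [0.5627, 0.0096, 0.0272]
tcp_rot: [-3.141, -0.001, -0.199]
force: [-0.4, -0.8, -0.5]
opening: 0.0511
gripper_force: 0.0
clock: 5.5
ee_pos: [0.5623, 0.0096, 0.0878]
tcp_rot: [-3.141, -0.0, -0.199]
force: [0.2, 0.7, -2.6]
opening: 0.047
gripper_force: 51.6
```

```bash
python3 -m crank '[[40,0,0,-0.04,0,0,0],[40,0,0.03,-0.04,0,0,0],[40,0,0.053,0,0,0,0],[40,0,0.053,0,0,0,0],[40,0,0.053,0,0,0,0],[40,0,0.053,0,0,0,0],[40,0,0.053,0,0,0,0],[40,0.003,0.053,0,0,0,0]]'
python3 -m crank '[[40,0,0,0,0,0,-0.02],[40,0,0,0,0,0,-0.02],[40,0,0,0,0,0,0],[40,0,0,0,0,0,0],[40,0,0,0,0,0,0],[40,0,0,0,0,0,0],[40,0,0,0,0,0,0],[40,0,0,0,0,0,0]]'
python3 - <<'E'
from m import *
st(); rows([.495,-.336,.03],[np.pi,0,0.05])
im,d=arm.snapshot('scene'); W=cloud('scene',d); save('s2',im,[120,120,240,200],3)
E
```

```text
clock: 6.5
ee_pos: [0.4959, -0.3338, 0.1675]
tcp_rot: [3.141, -0.001, -0.199]
force: [0.4, -0.4, -1.4]
opening: 0.0469
gripper_force: 51.9
clock: 7.5
ee_pos: [0.4965, -0.3321, 0.1663]
tcp_rot: [-3.142, 0.0, 0.053]
force: [0.4, 0.1, -2.5]
opening: 0.0469
gripper_force: 52.1
{'clock': 7.5, 'joints': [-0.6509, 0.4617, 1.4544, 0.0, 1.2256, 0.8674], 'ee_pos': [0.4965, -0.3321, 0.1663], 'tcp_rot': [-3.1415, 0.0001, 0.0525], 'force': [0.4372, 0.135, -2.5253], 'opening': 0.0469, 'gripper_force': 52.0588}
shift [-0.0017  0.0038  0.1363] turn [-0.      0.      0.0004]
```

View pics/s2.png

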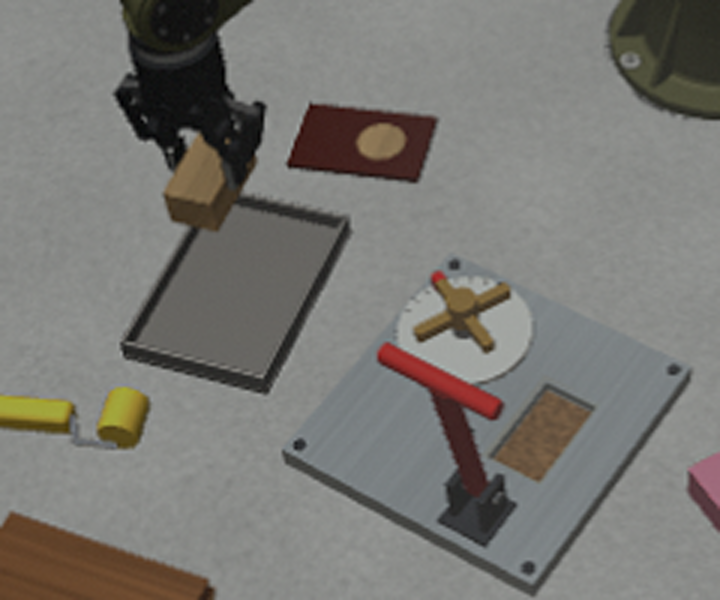

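```bash
python3 -m crank '[[40,0,0.004,0.03,0,0,0],[40,0,0,0.03,0,0,0],[40,0,0,0.03,0,0,0],[40,0,0,0.03,0,0,0],[40,0,0,0.014,0,0,0],[40,0,0,0.004,0,0,0],[40,0,0,0,0,0,0],[40,0,0,0,0,0,0]]'
```

```text
clock: 8.55
ee_pos: [0.4971, -0.3364, 0.0293]
tcp_rot: [3.141, -0.001, 0.053]
force: [0.1, 1.0, -1.1]
opening: 0.0469
gripper_force: 52.1
```

```bash
python3 -m crank '[[40,0,0,0.002,0,0,0],[40,0,0,0.002,0,0,0],[40,0,0,0.001,0,0,0],[40,0,0,0.001,0,0,0],[40,0,0,0.001,0,0,0],[40,0,0,0,0,0,0],[40,0,0,0,0,0,0],[40,0,0,0,0,0,0]]'
```

```text
clock: 9.55
ee_pos: [0.4968, -0.3362, 0.0243]
tcp_rot: [3.141, -0.0, 0.053]
force: [-16.0, 10.6, 33.6]
opening: 0.0473
gripper_force: 56.4
```

```bash
python3 -m crank '[[40,0,0,-0.002,0,0,0],[48,0,0,0,0,0,0],[65,0,0,0,0,0,0],[65,0,0,0,0,0,0],[65,0,0,-0.02,0,0,0],[65,0,0,-0.04,0,0,0],[85,0,0,-0.04,0,0,0],[85,0,0,-0.04,0,0,0]]'
python3 - <<'E'
from m import *
st()
im,d=arm.snapshot('scene'); W=cloud('scene',d)
for r in arm.regions_of('scene','maple'):
    P=W[r['region']];P=P[np.isfinite(P[:,2])]; print(r['box'],round(r['confidence'],2),P.mean(0).round(3),np.percentile(P[:,2],[5,50,95]).round(3))
    if P[:,1].mean()<-.25:
        T=P[P[:,2]>.035]; A=np.c_[T[:,:2],np.ones(len(T))]; c=np.linalg.lstsq(A,T[:,2],rcond=None)[0]; print('tilt',c, len(T),T.mean(0))
rows([.501,.3277,.25],[np.pi,0,np.radians(77.9)])
E
```

```text
clock: 10.55
ee_pos: [0.4967, -0.3361, 0.1661]
tcp_rot: [3.141, -0.001, 0.053]
force: [-0.2, -0.5, 0.9]
opening: 0.0854
gripper_force: 0.0
{'clock': 10.55, 'joints': [-0.656, 0.4662, 1.448, 0.0, 1.2261, 0.8621], 'ee_pos': [0.4967, -0.3361, 0.1661], 'tcp_rot': [3.1408, -0.001, 0.0527], 'force': [-0.1659, -0.5303, 0.9476], 'opening': 0.0854, 'gripper_force': 0.0}
[377.4, 225.0, 36.8, 23.6] 0.76 [0.4  0.23 0.03] [0.001 0.036 0.044]
[185.0, 196.7, 25.1, 30.7] 0.75 [ 0.503 -0.329  0.038] [0.014 0.042 0.05 ]
tilt [-0.00723861 -0.00644278  0.04576203] 445 [ 0.49794583 -0.33243583  0.0442994 ]
[459.7, 282.8, 37.3, 21.7] 0.74 [0.505 0.48  0.033] [0.009 0.037 0.043]
[349.0, 267.7, 34.6, 38.2] 0.7 [0.583 0.202 0.032] [0.005 0.037 0.043]
[215.7, 204.4, 135.0, 115.1] 0.58 [ 0.574 -0.034  0.036] [0.005 0.022 0.185]
shift [ 0.0385 -0.6633 -0.084 ] turn [ 0.0014 -0.0003 -0.208 ]
```

```bash
python3 -m crank '[[85,0.004,-0.06,-0.03,0,0,0],[85,0.004,-0.06,0,0,0,0],[85,0.004,-0.06,0,0,0,0],[85,0.004,-0.06,0,0,0,0],[85,0.004,-0.06,0,0,0,0],[85,0.004,-0.06,0,0,0,0],[85,0.004,-0.06,0,0,0,0],[85,0.004,-0.06,0,0,0,0]]'
python3 -m crank '[[85,0.002,-0.061,0,0,0,0],[85,0.002,-0.061,0,0,0,0],[85,0.002,-0.061,0,0,0,0],[85,0,0,0.02,0,0,-0.0295],[85,0,0,0.02,0,0,-0.0295],[85,0,0,0.02,0,0,-0.0295],[85,0,0,0.02,0,0,-0.0295],[85,0,0,0.02,0,0,-0.0295]]'
python3 -c "
from h import *
st(); rows([.501,.3277,.018],[np.pi,0,np.radians(77.9)])"
```

```text
clock: 11.65
ee_pos: [0.5029, 0.1426, 0.1919]
tcp_rot: [-3.142, -0.001, 0.053]
force: [0.9, -0.7, 0.3]
opening: 0.0852
gripper_force: 0.0
clock: 12.65
ee_pos: [0.4996, 0.3237, 0.0911]
tcp_rot: [3.141, -0.0, 0.986]
force: [-0.2, 0.3, -0.8]
opening: 0.0849
gripper_force: 0.0
{'clock': 12.65, 'joints': [0.5134, 0.544, 1.521, -0.0, 1.0762, 1.0986], 'ee_pos': [0.4996, 0.3237, 0.0911], 'tcp_rot': [3.1415, -0.0003, 0.9856], 'force': [-0.1748, 0.3179, -0.8038], 'opening': 0.0849, 'gripper_force': 0.0}
shift [ 0.0041 -0.001   0.0731] turn [ 0.     -0.     -0.0595]
```

```bash
python3 -m crank '[[85,0,0,0,0,0,-0.0295],[85,0,0,0,0,0,-0.0295],[85,0.004,-0.001,0.03,0,0,0],[85,0,0,0.03,0,0,0],[85,0,0,0.012,0,0,0],[85,0,0,0,0,0,0],[40,0,0,0,0,0,0],[40,0,0,0,0,0,0]]'
python3 -m crank '[[40,0,0,0,0,0,0],[40,0,0,0,0,0,0],[40,0,0,0,0,0,0],[40,0,0,-0.005,0,0,0],[40,0,0,-0.015,0,0,0],[40,0,0,-0.03,0,0,0],[40,0,0,-0.04,0,0,0],[40,0,0,-0.03,0,0,0]]'
python3 - <<'E'
from m import *
st()
im,d=arm.snapshot('scene'); W=cloud('scene',d); np.savez('s3.npz',im=im,d=d,W=W)
save('s3',im,[300,200,200,150],3)
for r in arm.regions_of('scene','rosewood'): print(r['box'],r['confidence'])
rows([.561,.010,.15],[np.pi,0,-.197])
E
```

```text
clock: 13.65
ee_pos: [0.5, 0.3281, 0.0203]
tcp_rot: [3.14, -0.001, 1.35]
force: [0.7, 0.2, 0.3]
opening: 0.0509
gripper_force: 0.0
clock: 14.65
ee_pos: [0.4997, 0.328, 0.142]
tcp_rot: [3.14, -0.001, 1.35]
force: [-0.9, 0.3, -1.5]
opening: 0.0471
gripper_force: 51.8
{'clock': 14.65, 'joints': [0.5195, 0.487, 1.4772, -0.0, 1.1755, 0.7401], 'ee_pos': [0.4997, 0.328, 0.142], 'tcp_rot': [3.1402, -0.0013, 1.3503], 'force': [-0.9033, 0.2511, -1.4692], 'opening': 0.0471, 'gripper_force': 51.8091}
[402.0, 232.0, 43.7, 35.0] 0.84
[188.2, 197.9, 23.9, 29.5] 0.26
shift [-0.2977  0.1285 -0.0071] turn [ 1.000e-04 -1.100e-03  2.463e-01]
```

View pics/s3.png

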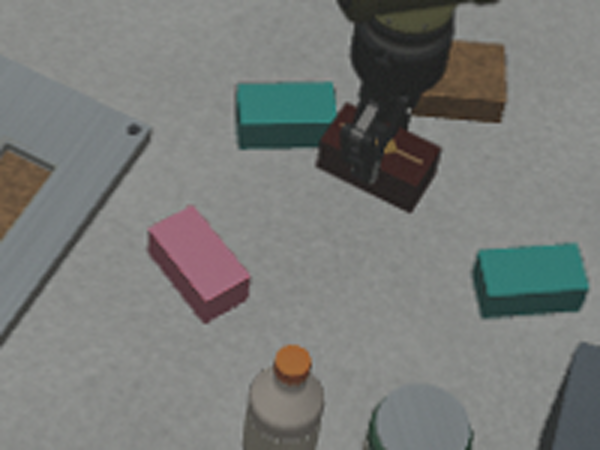

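```bash
python3 -m crank '[[40,-0.05,0.021,0,0,0,0],[40,-0.05,0.021,0,0,0,0],[40,-0.05,0.021,0,0,0,0],[40,-0.05,0.021,0,0,0,0],[40,-0.05,0.021,0,0,0,0],[40,-0.048,0.021,0,0,0,0],[40,0,0,0,0,0,0.029],[40,0,0,0,0,0,0.029]]'
python3 -m crank '[[40,0,0,0,0,0,0.027],[40,0,0,0,0,0,0.027],[40,0,0,0,0,0,0.027],[40,0,0,0,0,0,0.027],[40,0,0,0,0,0,0.027],[40,0,0,0,0,0,0.027],[40,0,0,0,0,0,0.0265],[40,0,0,0,0,0,0]]'
python3 - <<'E'
from m import *
st()
im,d=arm.snapshot('scene'); W=cloud('scene',d); save('s4',im,[200,170,200,150],3)
rows([.5605,.0098,.05],[np.pi,0,-.199])
E
```

```text
clock: 15.75
ee_pos: [0.5569, 0.0088, 0.1384]
tcp_rot: [-3.141, 0.001, 0.978]
force: [0.2, 0.0, -1.2]
opening: 0.0465
gripper_force: 51.9
clock: 16.75
ee_pos: [0.5569, 0.0095, 0.1386]
tcp_rot: [3.141, 0.001, -0.198]
force: [0.0, 0.9, -1.4]
opening: 0.0468
gripper_force: 51.9
{'clock': 16.75, 'joints': [-0.0487, 0.408, 1.6016, 0.0, 1.1329, 1.7197], 'ee_pos': [0.5569, 0.0095, 0.1386], 'tcp_rot': [3.1415, 0.001, -0.1976], 'force': [0.0044, 0.931, -1.3919], 'opening': 0.0468, 'gripper_force': 51.9238}
shift [ 0.0035 -0.001   0.0887] turn [0.     0.0001 0.0006]
```

View pics/s4.png

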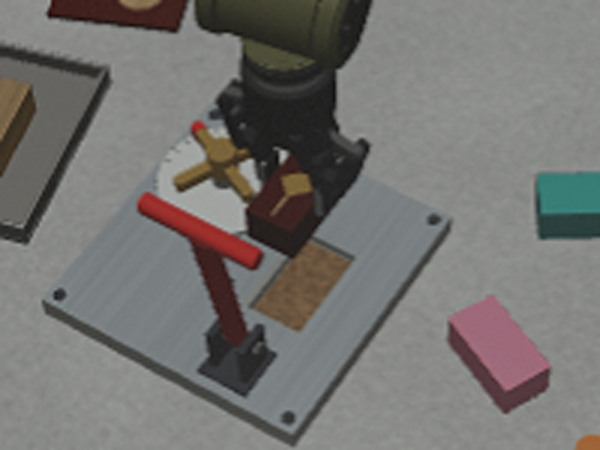

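```bash
python3 -m crank '[[40,0.0035,-0.001,0.025,0,0,0],[40,0,0,0.025,0,0,0],[40,0,0,0.025,0,0,0],[40,0,0,0.014,0,0,0],[40,0,0,0.004,0,0,0],[40,0,0,0.004,0,0,0],[40,0,0,0,0,0,0],[40,0,0,0,0,0,0]]'
```

```text
clock: 17.8
ee_pos: [0.5612, 0.0098, 0.0427]
tcp_rot: [-3.141, -0.001, -0.198]
force: [0.2, -0.2, -1.3]
opening: 0.0466
gripper_force: 52.0
```

```bash
python3 -m crank '[[40,0,0,0.003,0,0,0],[40,0,0,0.003,0,0,0],[40,0,0,0.003,0,0,0],[40,0,0,0.002,0,0,0],[40,0,0,0.001,0,0,0],[40,0,0,0.001,0,0,0],[40,0,0,0,0,0,0],[40,0,0,0,0,0,0]]'
```

```text
clock: 18.8
ee_pos: [0.5609, 0.0098, 0.0292]
tcp_rot: [-3.142, -0.0, -0.199]
force: [-0.5, -1.1, -1.9]
opening: 0.0468
gripper_force: 52.0
```

```bash
python3 -m crank '[[40,0,0,0.001,0,0,0],[40,0,0,0.001,0,0,0],[40,0,0,0.0005,0,0,0],[40,0,0,0,0,0,0],[40,0,0,0,0,0,0],[40,0,0,0,0,0,0],[40,0,0,0,0,0,0],[40,0,0,0,0,0,0]]'
```

```text
clock: 19.8
ee_pos: [0.561, 0.0098, 0.0284]
tcp_rot: [3.142, -0.0, -0.198]
force: [-11.8, 1.4, 21.1]
opening: 0.0469
gripper_force: 54.7
```

```bash
python3 -m crank '[[40,0,0,-0.001,0,0,0],[48,0,0,0,0,0,0],[68,0,0,0,0,0,0],[68,0,0,0,0,0,0],[68,0,0,-0.015,0,0,0],[68,0,0,-0.04,0,0,0],[68,0,0,-0.05,0,0,0],[68,-0.05,0,-0.03,0,0,0]]'
python3 - <<'E'
from m import *
st()
im,d=arm.snapshot('scene'); W=cloud('scene',d)
for r in arm.regions_of('scene','rosewood')[:2]:
    P=W[r['region']];P=P[np.isfinite(P[:,2])]; T=P[P[:,2]>.043]; 
    if len(T)<50: continue
    A=np.c_[T[:,:2],np.ones(len(T))]; print(r['confidence'],T.mean(0).round(4),np.median(T[:,2]),np.linalg.lstsq(A,T[:,2],rcond=None)[0],cv2.minAreaRect((T[:,:2]*1000).astype(np.float32)))
# lever handle: jig (x=-35), bar
o=np.array([.5605,.0098]);a=-.199;Y=np.array([np.cos(a),np.sin(a)]);X=np.array([Y[1],-Y[0]])
im=im.astype(int); m=(im[...,0]>120)&(im[...,1]<60)&(im[...,2]<60)&(W[...,2]>.2)&(W[...,2]<.3); q=W[m]; print('handle',q.mean(0),(q[:,:2]-o).mean(0)@X,(q[:,:2]-o).mean(0)@Y)
hinge=o+.1*Y
for th in (1.69,): 
    p=hinge-.035*X-.19*np.cos(th)*Y; z=.057+.19*np.sin(th); print('bar',p,z)
    rows([p[0],p[1],z+.06],[np.pi,0,np.pi/2-.199])
E
```

```text
clock: 20.8
ee_pos: [0.5132, 0.0194, 0.166]
tcp_rot: [-3.141, -0.005, -0.199]
force: [0.5, 0.3, 0.3]
opening: 0.0678
gripper_force: 0.0
{'clock': 20.8, 'joints': [-0.0336, 0.2822, 1.7036, -0.0, 1.1513, 1.7365], 'ee_pos': [0.5132, 0.0194, 0.166], 'tcp_rot': [-3.1409, -0.0045, -0.1993], 'force': [0.5265, 0.2507, 0.2845], 'opening': 0.0678, 'gripper_force': 0.0}
0.68 [ 0.4851 -0.0965  0.0607] 0.059732610492566396 [-0.00154393 -0.00753224  0.0607277 ] ((484.4170227050781, -98.96868896484375), (81.40574645996094, 76.86288452148438), 9.235222816467285)
0.64 [0.5648 0.011  0.0479] 0.04759666623165515 [ 0.00903968 -0.00108118  0.04277723] ((561.8377685546875, 10.426437377929688), (51.12832260131836, 93.32432556152344), 78.4021987915039)
handle [ 0.68838604 -0.01259991  0.25155069] -0.0033238467341719716 0.12979039790873168
bar [0.68759477 0.01987354] 0.2456516937078825
shift [ 0.1745 -0.0346 -0.1377] turn [ 0.0005 -0.0008 -0.2498]
```

```bash
python3 -m crank '[[60,0,0,-0.02,0,0,-0.0285],[60,0,0,-0.02,0,0,-0.0285],[60,0,0,-0.02,0,0,-0.0285],[60,0,0,-0.02,0,0,-0.0285],[60,0,0,-0.02,0,0,-0.0285],[60,0,0,-0.02,0,0,-0.0285],[60,0,0,-0.02,0,0,-0.0285],[60,0,0,0,0,0,-0.0285]]' 60
python3 - <<'E'
from h import *
st()
o=np.array([.5605,.0098]);a=-.199;Y=np.array([np.cos(a),np.sin(a)]);X=np.array([Y[1],-Y[0]])
p=o-.035*X+.1275*Y; rows([p[0],p[1],.226],[np.pi,0,np.pi/2-.199])
E
```

```text
clock: 21.9
ee_pos: [0.5123, 0.0196, 0.3048]
tcp_rot: [3.139, -0.001, 1.24]
force: [-1.1, -0.3, -1.1]
opening: 0.0598
gripper_force: 0.0
{'clock': 21.9, 'joints': [-0.0332, 0.1667, 1.5144, 0.0, 1.4574, 0.2977], 'ee_pos': [0.5123, 0.0196, 0.3048], 'tcp_rot': [3.1387, -0.0009, 1.2399], 'force': [-1.0837, -0.2562, -1.1204], 'opening': 0.0598, 'gripper_force': 0.0}
shift [0.0578 0.1703 0.0793] turn [ 0.0005 -0.0001 -0.021 ]
```

```bash
python3 -m crank '[[60,0,0,0,0,0,-0.021],[60,0.009,0.044,0,0,0,0],[60,0.009,0.044,0,0,0,0],[60,0.009,0.044,0,0,0,0],[60,0.008,0.044,0,0,0,0],[60,0,0,0.03,0,0,0],[60,0,0,0.03,0,0,0],[60,0,0,0,0,0,0]]'
python3 - <<'E'
from m import *
st()
im,d=arm.snapshot('scene'); save('s5',im,[170,120,200,150],3)
o=np.array([.5605,.0098]);a=-.199;Y=np.array([np.cos(a),np.sin(a)]);X=np.array([Y[1],-Y[0]])
p=o-.035*X+.1275*Y; rows([p[0],p[1],.226],[np.pi,0,np.pi/2-.199])
E
```

```text
clock: 22.9
ee_pos: [0.6907, 0.0181, 0.2406]
tcp_rot: [-3.137, 0.001, 1.366]
force: [-1.1, 0.0, -0.4]
opening: 0.0602
gripper_force: 0.0
{'clock': 22.9, 'joints': [-0.0269, 0.6266, 1.0307, -0.0, 1.4887, 0.1781], 'ee_pos': [0.6907, 0.0181, 0.2406], 'tcp_rot': [-3.1373, 0.0008, 1.3658], 'force': [-1.1374, 0.0247, -0.3836], 'opening': 0.0602, 'gripper_force': 0.0}
shift [0.0011 0.001  0.017 ] turn [-0.0001  0.     -0.0009]
```

View pics/s5.png

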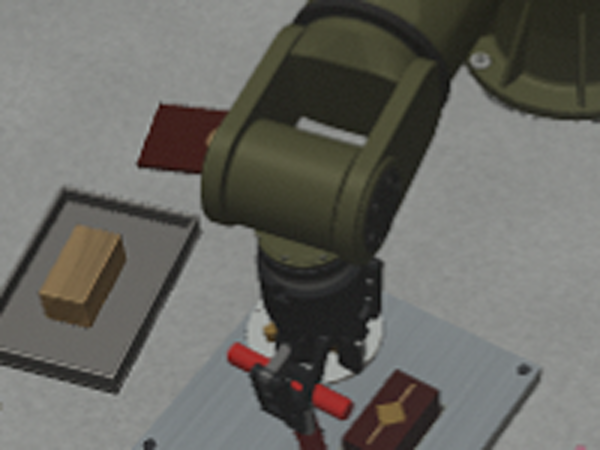

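```bash
python3 -m crank '[[60,0.001,0.001,0.01,0,0,0],[60,0,0,0.006,0,0,0],[10,0,0,0,0,0,0],[10,0,0,0,0,0,0],[10,0,0,0,0,0,0],[10,0,0,0,0,0,0],[10,0,0,0,0,0,0],[10,0,0,0,0,0,0]]' 60
python3 - <<'E'
from h import *
s=st()
o=np.array([.5605,.0098]);a=-.199;Y=np.array([np.cos(a),np.sin(a)])
y=(np.array(s['ee_pos'])[:2]-o)@Y; z=s['ee_pos'][2]+.019
th0=np.arctan2(z-.057,.1-y); r=np.hypot(z-.057,.1-y); print('jig y',y,'z',z,'th',th0,'r',r)
t=np.linspace(th0,0,25); y_=.1-.19*np.cos(t); z_=.057+.19*np.sin(t)
print(np.c_[np.diff(y_),-np.diff(z_)].round(4).tolist())
E
```

```text
clock: 23.95
ee_pos: [0.6927, 0.0189, 0.2273]
tcp_rot: [3.141, -0.0, 1.366]
force: [0.4, 0.3, 5.4]
opening: 0.0162
gripper_force: 58.7
{'clock': 23.95, 'joints': [-0.0256, 0.6349, 1.0479, -0.0, 1.4578, 0.1793], 'ee_pos': [0.6927, 0.0189, 0.2273], 'tcp_rot': [3.1405, -0.0002, 1.3659], 'force': [0.3962, 0.2557, 5.3789], 'opening': 0.0162, 'gripper_force': 58.6867}
jig y 0.1277825871993944 z 0.24630730318479666 th 1.7165152848656464 r 0.19133511750484405
[[-0.0135, -0.0015], [-0.0136, -0.0005], [-0.0136, 0.0004], [-0.0135, 0.0014], [-0.0134, 0.0024], [-0.0132, 0.0033], [-0.0129, 0.0043], [-0.0126, 0.0052], [-0.0122, 0.0061], [-0.0117, 0.0069], [-0.0112, 0.0077], [-0.0106, 0.0085], [-0.01, 0.0092], [-0.0093, 0.0099], [-0.0085, 0.0106], [-0.0078, 0.0112], [-0.0069, 0.0117], [-0.0061, 0.0121], [-0.0052, 0.0125], [-0.0043, 0.0129], [-0.0034, 0.0132], [-0.0024, 0.0134], [-0.0015, 0.0135], [-0.0005, 0.0136]]
```

```bash
python3 -m crank '[[10,0,-0.0135,-0.0015,0,0,0],[10,0,-0.0136,-0.0005,0,0,0],[10,0,-0.0136,0.0004,0,0,0],[10,0,-0.0135,0.0014,0,0,0],[10,0,-0.0134,0.0024,0,0,0],[10,0,-0.0132,0.0033,0,0,0],[10,0,-0.0129,0.0043,0,0,0],[10,0,-0.0126,0.0052,0,0,0]]'
```

```text
clock: 24.95
ee_pos: [0.5887, 0.0402, 0.2122]
tcp_rot: [3.139, 0.0, 1.366]
force: [4.5, -3.2, 2.5]
opening: 0.0161
gripper_force: 62.7
```

```bash
python3 -m crank '[[10,0,-0.0122,0.0061,0,0,0],[10,0,-0.0117,0.0069,0,0,0],[10,0,-0.0112,0.0077,0,0,0],[10,0,-0.0106,0.0085,0,0,0],[10,0,-0.0100,0.0092,0,0,0],[10,0,-0.0093,0.0099,0,0,0],[10,0,-0.0085,0.0106,0,0,0],[10,0,-0.0078,0.0112,0,0,0]]'
```

```text
clock: 25.95
ee_pos: [0.5089, 0.0568, 0.1412]
tcp_rot: [3.14, 0.0, 1.366]
force: [8.1, -5.2, -3.0]
opening: 0.0158
gripper_force: 64.5
```

```bash
python3 -c "
from h import *
s=st(); o=np.array([.5605,.0098]);a=-.199;Y=np.array([np.cos(a),np.sin(a)])
y=(np.array(s['ee_pos'])[:2]-o)@Y; z=s['ee_pos'][2]+.019; print(y,z,np.arctan2(z-.057,.1-y),np.hypot(z-.057,.1-y))"
```

```text
{'clock': 25.95, 'joints': [0.04, 0.3111, 1.7294, -0.0008, 1.0996, 0.2452], 'ee_pos': [0.5089, 0.0568, 0.1412], 'tcp_rot': [3.1399, 0.0003, 1.3659], 'force': [8.1022, -5.1785, -3.0157], 'opening': 0.0158, 'gripper_force': 64.5354}
-0.05987264186906454 0.16022685196952186 0.5733335726842445 0.19030250809101742
```

```bash
python3 -m crank '[[10,0,-0.0069,0.0117,0,0,0],[10,0,-0.0061,0.0121,0,0,0],[10,0,-0.0052,0.0125,0,0,0],[10,0,-0.0043,0.0129,0,0,0],[10,0,-0.0034,0.0132,0,0,0],[10,0,-0.0024,0.0134,0,0,0],[10,0,-0.0015,0.0135,0,0,0],[10,0,-0.0005,0.0136,0,0,0]]'
```

```text
clock: 26.95
ee_pos: [0.4789, 0.0632, 0.038]
tcp_rot: [-3.141, 0.0, 1.366]
force: [-3.1, -4.7, 0.5]
opening: 0.0158
gripper_force: 71.3
```

```bash
python3 -m crank '[[10,0,0,0.001,0,0,0],[10,0,0,0.001,0,0,0],[10,0,0,0.001,0,0,0],[10,0,0,0.001,0,0,0],[10,0,0,0,0,0,0],[10,0,0,0,0,0,0],[10,0,0,0,0,0,0],[10,0,0,0,0,0,0]]'
```

```text
clock: 27.95
ee_pos: [0.4788, 0.0631, 0.034]
tcp_rot: [-3.141, 0.0, 1.366]
force: [3.5, -4.2, -0.6]
opening: 0.0161
gripper_force: 71.5
```

```bash
python3 -m crank '[[10,0,0,0.001,0,0,0],[10,0,0,0.001,0,0,0],[10,0,0,0.001,0,0,0],[10,0,0,0.001,0,0,0],[10,0,0,0.001,0,0,0],[10,0,0,0,0,0,0],[10,0,0,0,0,0,0],[10,0,0,0,0,0,0]]'
python3 - <<'E'
from m import *
for n in('top','scene'):
    im,d=arm.snapshot(n); W=cloud(n,d); i=im.astype(int)
    m=(i[...,0]>120)&(i[...,1]<60)&(i[...,2]<60)&(abs(W[...,0]-.475)<.05)&(W[...,2]>.03)&(W[...,2]<.2)&(W[...,1]>-.06)
    q=W[m]; print(n,len(q),np.percentile(q,[0,10,50,90,100],axis=0).round(4))
save('s6',im,[200,170,160,120],4)
E
```

```text
clock: 28.95
ee_pos: [0.4791, 0.0632, 0.0326]
tcp_rot: [3.141, 0.0, 1.366]
force: [-26.5, -6.3, 62.3]
opening: 0.0159
gripper_force: 78.2
top 45 [[ 0.4533 -0.0236  0.0584]
 [ 0.4548 -0.0233  0.0625]
 [ 0.4612 -0.015   0.0669]
 [ 0.4669 -0.0057  0.0705]
 [ 0.47   -0.0045  0.0737]]
scene 96 [[ 0.4561 -0.0228  0.0567]
 [ 0.4636 -0.0149  0.0598]
 [ 0.47    0.0089  0.0639]
 [ 0.4837  0.076   0.0679]
 [ 0.5191  0.0811  0.1327]]
```

View pics/s6.png

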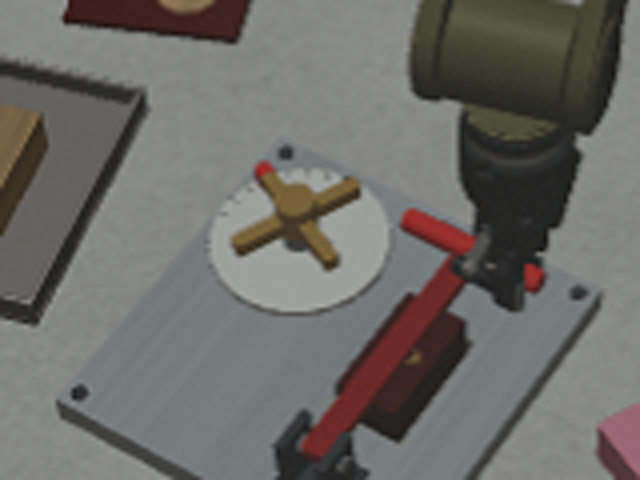

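```bash
python3 -m crank '[[25,0,0,0,0,0,0],[45,0,0,0,0,0,0],[45,0,0,0,0,0,0],[45,0,0,0,0,0,0],[45,0,0,-0.02,0,0,0],[45,0,0,-0.03,0,0,0],[45,0,0,-0.04,0,0,0],[45,0,0,-0.02,0,0,0]]'
python3 - <<'E'
from m import *
st()
Ws=[]
for n in('top','scene'):
    im,d=arm.snapshot(n); W=cloud(n,d); i=im.astype(int)
    o=np.array([.5605,.0098]);a=-.199;Y=np.array([np.cos(a),np.sin(a)]);X=np.array([Y[1],-Y[0]])
    J=np.dstack([(W[...,:2]-o)@X,(W[...,:2]-o)@Y,W[...,2]])
    red=(i[...,0]>60)&(i[...,1]<45)&(i[...,2]<45)&(i[...,0]>2*i[...,1])
    A=J[red&(abs(J[...,0])<.007)&(J[...,1]>-.075)&(J[...,1]<.08)&(J[...,2]>.055)&(J[...,2]<.12)]
    print(n,'arm',len(A),'slope',np.polyfit(A[:,1],A[:,2],1) if len(A)>10 else None)
    B=J[red&(J[...,1]<-.08)&(J[...,1]>-.11)&(abs(J[...,0])<.06)&(J[...,2]>.045)&(J[...,2]<.12)]; print('bar top',np.percentile(B[:,2],[50,90]) if len(B) else None)
E
```

```text
clock: 30.05
ee_pos: [0.4796, 0.0633, 0.1415]
tcp_rot: [3.14, -0.001, 1.366]
force: [-0.8, -0.6, 1.1]
opening: 0.0449
gripper_force: 0.0
{'clock': 30.05, 'joints': [0.0554, 0.2518, 1.8065, 0.0001, 1.0814, 0.2603], 'ee_pos': [0.4796, 0.0633, 0.1415], 'tcp_rot': [3.1397, -0.0006, 1.3659], 'force': [-0.7722, -0.6002, 1.0885], 'opening': 0.0449, 'gripper_force': 0.0}
top arm 130 slope [-0.00473851  0.06579833]
bar top [0.06541294 0.06921893]
scene arm 230 slope [0.00120566 0.06316647]
bar top [0.06070558 0.06512477]
```

Run:
```python
from m import *
for n in('top','scene'):
    im,d=arm.snapshot(n);W=cloud(n,d);i=im.astype(int)
    o=np.array([.5605,.0098]);a=-.199;Y=np.array([np.cos(a),np.sin(a)]);X=np.array([Y[1],-Y[0]])
    hb=(W[...,2]>.0685)&(W[...,2]<.085)&(np.linalg.norm(W[...,:2]-[.481,-.098],axis=-1)<.022); H=W[hb].mean(0)
    r=(i[...,0]>120)&(i[...,1]<60)&(i[...,2]<60)&(np.linalg.norm(W[...,:2]-[.481,-.098],axis=-1)<.058)&(W[...,2]>.045)&(W[...,2]<.075); P=W[r].mean(0)
    v=(P-H)[:2]; print(n,H.round(4),'tip',P.round(4),'angle to index',np.arctan2(v@-Y,v@X)-np.pi/2, 'len',np.hypot(*v))
rows([.4815,-.098,.062],[np.pi,0,1.366])
```

```text
top [ 0.4805 -0.0988  0.0751] tip [ 0.4531 -0.133   0.0648] angle to index -1.0928732810527668 len 0.043857668448627596
scene [ 0.4835 -0.098   0.0726] tip [ 0.4555 -0.1331  0.0605] angle to index -1.0974910264519644 len 0.04488229072175265
shift [-0.1573  0.0354  0.0771] turn [-0.0001  0.     -0.    ]
```

```bash
python3 -m crank '[[55,-0.04,0.009,0,0,0,0],[55,-0.04,0.009,0,0,0,0],[55,-0.04,0.009,0,0,0,0],[55,-0.037,0.0085,0,0,0,0],[55,0,0,0.03,0,0,0],[55,0,0,0.03,0,0,0],[55,0,0,0.015,0,0,0],[55,0,0,0,0,0,0]]'
python3 -m crank '[[20,0,0,0,0,0,0],[20,0,0,0,0,0,0],[20,0,0,0,0,0,0],[20,0,0,0,0,0,0],[20,0,0,0,0,0,0],[20,0,0,0,0,0,0],[20,0,0,0,0,0,0],[20,0,0,0,0,0,0]]' 60
```

```text
clock: 31.25
ee_pos: [0.4814, -0.0975, 0.0636]
tcp_rot: [-3.139, -0.0, 1.366]
force: [-0.4, -0.2, -0.0]
opening: 0.0551
gripper_force: 0.0
clock: 32.25
ee_pos: [0.4821, -0.0977, 0.066]
tcp_rot: [3.141, 0.0, 1.366]
force: [-6.0, 1.7, 9.1]
opening: 0.0267
gripper_force: 58.5
```

```bash
python3 -m crank '[[20,0,0,0,0,0,0.022],[20,0,0,0,0,0,0.022],[20,0,0,0,0,0,0.022],[20,0,0,0,0,0,0.022],[20,0,0,0,0,0,0.022],[20,0,0,0,0,0,0.022],[20,0,0,0,0,0,0.022],[20,0,0,0,0,0,0.02]]'
python3 -m crank '[[40,0,0,0,0,0,0],[55,0,0,0,0,0,0],[55,0,0,0,0,0,0],[55,0,0,-0.02,0,0,0],[55,0,0,-0.04,0,0,0],[55,-0.03,0,-0.04,0,0,0],[55,-0.05,0,-0.02,0,0,0],[55,-0.05,0,0,0,0,0]]'
python3 - <<'E'
from m import *
st()
for n in('top','scene'):
    im,d=arm.snapshot(n);W=cloud(n,d);i=im.astype(int)
    a=-.199;Y=np.array([np.cos(a),np.sin(a)]);X=np.array([Y[1],-Y[0]])
    hb=(W[...,2]>.0685)&(W[...,2]<.085)&(np.linalg.norm(W[...,:2]-[.481,-.098],axis=-1)<.022); H=W[hb].mean(0)
    r=(i[...,0]>110)&(i[...,1]<70)&(i[...,2]<70)&(np.linalg.norm(W[...,:2]-[.481,-.098],axis=-1)<.058)&(W[...,2]>.045)&(W[...,2]<.075); P=W[r].mean(0)
    v=(P-H)[:2]; print(n,hb.sum(),r.sum(),H.round(4),'tip',P.round(4),'angle to index',np.arctan2(v@-Y,v@X)-np.pi/2, 'len',np.hypot(*v))
save('s7',im,[200,170,160,120],4)
E
```

```text
clock: 33.25
ee_pos: [0.4829, -0.0984, 0.066]
tcp_rot: [3.139, -0.002, 0.269]
force: [0.9, -5.8, 2.5]
opening: 0.0269
gripper_force: 58.9
clock: 34.25
ee_pos: [0.356, -0.133, 0.186]
tcp_rot: [3.14, -0.002, 0.274]
force: [0.5, -1.8, 0.8]
opening: 0.0546
gripper_force: 0.0
{'clock': 34.25, 'joints': [-0.454, -0.0412, 2.0178, -0.0, 1.1621, 0.8426], 'ee_pos': [0.356, -0.133, 0.186], 'tcp_rot': [3.1396, -0.0021, 0.2742], 'force': [0.5311, -1.8017, 0.845], 'opening': 0.0546, 'gripper_force': 0.0}
top 95 17 [ 0.4804 -0.0989  0.0746] tip [ 0.4376 -0.0914  0.0619] angle to index -0.024743714776407355 len 0.04341959854491211
scene 71 11 [ 0.4833 -0.0976  0.0727] tip [ 0.4379 -0.0885  0.0605] angle to index -4.628824491570427e-05 len 0.046251750501259736
```

View pics/s7.png

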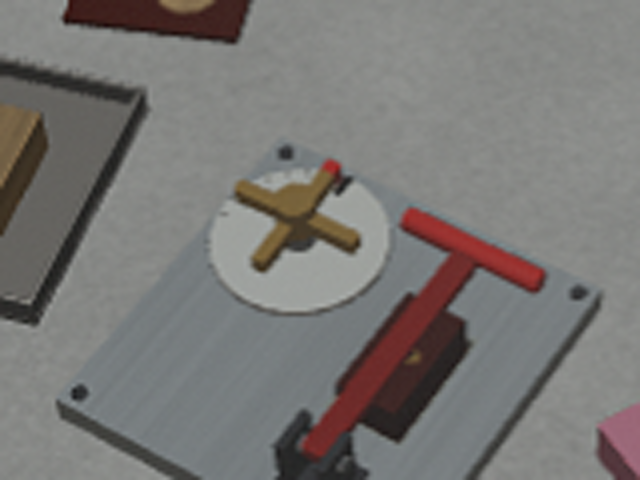

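The picture shows the red tip at (330,167) over the index mark at (345,185), which I measure as within 0.03 rad. The lever lies level over the seated block, and the gripper is clear of everything.

```bash
python3 -c "
from bench import arm
print(arm.hand_in())"
```

```text
the job is handed in; nothing more can be done
None
```

I handed the job in at about 34 s on the robot's clock: the maple lies flat in the tray, the rosewood is seated in the pocket, the lever is shut and the screw's red spoke is within about 0.03 rad of the index mark by the cameras; the hand-in returned no verdict.

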